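Reset two tripped breakers in a workshop power box

ROBOT

A 7-joint arm with a two-finger parallel gripper is mounted at the origin on the work surface. World frame = base frame: x ahead of the robot, y to its left, z up, the work surface at z = 0. Lengths are in m, angles in rad, forces in N, time in s.
With the tool pointing down it reaches from about 0.4 to 0.75 m from the base axis. Payload 19.5 kg.
Tool frame: the origin (TCP) lies at the centre of the arm's flange, where the gripper is bolted on; the fingertips stand 173 mm ahead of it and the grasp point (between the pads) lies 155 mm ahead of it; z points along the fingers, y is the direction in which the jaws open and shut (so a half turn about z gives the same grasp; the last joint's range is limited). The gripper opens to 85 mm and grips with 20 to 120 N. Pads are 22 mm wide; open, the fingers measure 114 mm over their backs; the gripper's body (76 mm by 85 mm) begins 54 mm behind the grasp point. The pads swing forward as they close: fully open they stand 13 mm farther back than shut.
Start: joints at [-0.042, 0.707, -0.028, 1.485, 0.022, 0.951, -0.075], TCP at [0.575, 0, 0.405] pointing down, gripper open.
Joint ranges: [-2.71, 2.71], [-0.32, 2.16], [-1.57, 1.52], [0, 2.45], [-1.46, 4.6], [0, 2.02], [-2.83, 2.83]. Speed limits (rad/s): [1.89, 1.89, 2.57, 2.57, 3.01, 3.01, 3.01].

INTERFACE

Orientations are given as a unit quaternion [x, y, z, w].
In Python, from bench import ctrl gives the robot as it stands.
- The arm moves only by the tool step_arm, never from a script. Its argument "series" is a list of rows, each a list of 3 entries, a list of its own where there are three numbers: the shift along the world's x, y, z in mm, then the turn, a rotation vector about the world's x, y, z in degrees, then the finger opening in mm, from 0 to 85.4. A call has 1 to 10 rows; each row shifts and turns the commanded pose from where the row before left it; what a row does not reach is not made up. A row lasts 1/10 s, in which the tool goes at most 50 mm and 8.59 degrees, less where a joint would pass 70% of its speed; a pose out of reach is approached as far as the arm can. A call with a gripper value outside its range is refused whole. The fingers move at their own pace and stop on an object; "force" is the grip in N (left out, the last holds). Time passes only in rows, so rows that do not move let the fingers close. It gives the time, the measured TCP pose, the force and the opening at its end, in the units of the state.
- ctrl.read_state(): the state, without advancing time (a new reading comes with each control period).
- ctrl.snapshot(name): name is "scene" or "side" or "wrist"; returns a dict with "image" (384x512x3 uint8, blue, green, red), "mtx" (3x3 intrinsics, pixels), "origin" and "orientation" of the camera in the world. Camera axes: x right, y down, z forward; pixel columns grow to the right and rows downward; lengths in m; the calibration is good to about 2 mm. A picture is of the moment at which its call begins. There is no depth.
- ctrl.job_done(): hands the job in, once; it reports no verdict.
The state is a dict: "time": time; "qpos": joint angles; "dq": joint speeds; "joint_efforts": joint torques, N m; "position": TCP position; "tcp_rot": TCP orientation; "force": force on the tool from outside, world axes, zero at the start; "wrist_torque": the same for the moment, N m; "gripper_width": opening from 0.0 (shut) to 1.0 (fully open).
Only numpy, scipy, OpenCV 4.12 (cv2) and the standard library are available. Lean on these libraries where they do the work, as an engineer would, in place of code of your own. Each camera call takes 0.05 s, during which the arm holds its last target.

TASK

Two breakers in the power box have tripped: their handles stand upright, midway between on (towards the cover's hinge) and off (towards the front strip where the tester lies). Reset them properly: push both fully off first, and once both are off switch both fully on, leaving every other breaker as it is, including the one that was switched off on purpose. Then shut the clear cover completely, without disturbing anything else on the box or bench.

Things in the scene. Friction and masses are not known exactly. Their poses are not given: they have to be found in the camera images.
- box: portable power distribution box on the bench, fixed: dark case 200 x 340 mm (x, y), capped sockets round its sides, steel carrying bars at its two ends (to y = +-207 mm, 92 mm high). Origin: centre of its underside; x points from the front strip to the cover's hinge, y along the breaker row, z up. Its flat grey top (the deck) is 120 mm above the origin
- row (a point): middle of the row of six white two-pole breakers, at deck height, 20 mm in x from the box's middle; axes as the box. They stand 40 mm apart along y (-100 to +100 mm) in an order that differs every time. Each has an 88 x 39 mm foot 4 mm high and in its middle a nose 46 x 39 mm, 10 mm above the deck, out of which its handle comes. The handles' axes lie along y, 1 mm above this point
- cover_hinge (a point): fixed point on the box: middle of the cover's hinge line, which runs along y at the deck's back edge (85 mm in x from the box's middle, at deck height); axes as the box. The cover is a clear plastic tray, 130 mm from hinge to free side, 268 mm wide along y and 44 mm high, walls 4 mm, grey rims, with a grey finger lip 60 mm wide that sticks out 12 mm low in the middle of its free side
- cover (a joint): angle of the cover (rad): 0 = shut over the breakers, grows as it swings up and back. It starts open at 2.1 to 2.35, leaning back beyond the row with its hollow side to the breakers. The hinge is stiff, so it stays at any angle; 2 to 4 N at its free side move it; there is no catch. Shut, its flat top is 44 mm above the deck
- cover_edge (a point): point on the cover, moving with it: middle of the free edge of its flat outer face, 130 mm from the hinge along the cover and 44 mm out from it (the top front edge when shut). Axes as the box when shut, turning with the cover about y; z is the outward normal of the flat outer face
- breaker_a (a joint): handle of breaker A (rad): 0 = off (leans 0.45 to the box's -x), 0.45 = upright, 0.9 = on (leans 0.45 to +x). One of the two that have tripped: starts midway (0.40 to 0.50). Over-centre action: it stays put within about 0.2 of upright, and further out snaps to the nearer end by itself; about 2 N at the tip move it from upright, 4 to 6 N out of either end
- handle_a (a point): centre of the top of breaker A's black handle, moving with it: 33 mm from its axis. The handle is a bar 30 mm wide along y and 10 mm thick, standing 24 mm above the breaker's nose when upright; the gap to the next breaker's handle is 10 mm
- breaker_b (a joint): handle of breaker B (rad): 0 = off (leans 0.45 to the box's -x), 0.45 = upright, 0.9 = on (leans 0.45 to +x). One of the two that have tripped: starts midway (0.40 to 0.50). Over-centre action: it stays put within about 0.2 of upright, and further out snaps to the nearer end by itself; about 2 N at the tip move it from upright, 4 to 6 N out of either end
- handle_b (a point): centre of the top of breaker B's black handle, moving with it: 33 mm from its axis. The handle is a bar 30 mm wide along y and 10 mm thick, standing 24 mm above the breaker's nose when upright; the gap to the next breaker's handle is 10 mm
- breaker_c (a joint): handle of breaker C (rad): 0 = off (leans 0.45 to the box's -x), 0.45 = upright, 0.9 = on (leans 0.45 to +x). It starts on. Over-centre action: it stays put within about 0.2 of upright, and further out snaps to the nearer end by itself; about 2 N at the tip move it from upright, 4 to 6 N out of either end
- handle_c (a point): centre of the top of breaker C's black handle, moving with it: 33 mm from its axis. The handle is a bar 30 mm wide along y and 10 mm thick, standing 24 mm above the breaker's nose when upright; the gap to the next breaker's handle is 10 mm
- breaker_d (a joint): handle of breaker D (rad): 0 = off (leans 0.45 to the box's -x), 0.45 = upright, 0.9 = on (leans 0.45 to +x). It starts on. Over-centre action: it stays put within about 0.2 of upright, and further out snaps to the nearer end by itself; about 2 N at the tip move it from upright, 4 to 6 N out of either end
- handle_d (a point): centre of the top of breaker D's black handle, moving with it: 33 mm from its axis. The handle is a bar 30 mm wide along y and 10 mm thick, standing 24 mm above the breaker's nose when upright; the gap to the next breaker's handle is 10 mm
- breaker_e (a joint): handle of breaker E (rad): 0 = off (leans 0.45 to the box's -x), 0.45 = upright, 0.9 = on (leans 0.45 to +x). It starts on. Over-centre action: it stays put within about 0.2 of upright, and further out snaps to the nearer end by itself; about 2 N at the tip move it from upright, 4 to 6 N out of either end
- handle_e (a point): centre of the top of breaker E's black handle, moving with it: 33 mm from its axis. The handle is a bar 30 mm wide along y and 10 mm thick, standing 24 mm above the breaker's nose when upright; the gap to the next breaker's handle is 10 mm
- breaker_f (a joint): handle of breaker F (rad): 0 = off (leans 0.45 to the box's -x), 0.45 = upright, 0.9 = on (leans 0.45 to +x). It starts off, switched off on purpose. Over-centre action: it stays put within about 0.2 of upright, and further out snaps to the nearer end by itself; about 2 N at the tip move it from upright, 4 to 6 N out of either end
- handle_f (a point): centre of the top of breaker F's black handle, moving with it: 33 mm from its axis. The handle is a bar 30 mm wide along y and 10 mm thick, standing 24 mm above the breaker's nose when upright; the gap to the next breaker's handle is 10 mm
- tester: bystander: grey circuit tester, a flat block about 26 x 129 x 22 mm, lying along y on the deck's front strip (about 74 mm in front of the box's middle, clear of the breakers). Origin: under its middle
- spray_can: bystander: upright spray can, 66 mm across and 190 mm high, left of the box. Origin: centre of its underside
- sealant: bystander: upright sealant cartridge with a nozzle, 48 mm across and 290 mm high, beyond the box on the right. Origin: centre of its underside
- tape: bystander: roll of tape lying flat, 104 mm across and 48 mm high, right of the box, near its front. Origin: centre of its underside
- jar: bystander: glass jar with a steel lid, 84 mm across and 95 mm high, beyond the box on the left. Origin: centre of its underside
- screwdriver: bystander: screwdriver 210 mm long lying on the bench left of the box, near its front. Origin: on its length, at its underside
- offcut: bystander: wooden offcut 180 x 70 x 35 mm lying right of the box. Origin: centre of its underside

How it is judged:
By the outcome, as a careful person would: the job done as asked, in the order asked, and still so for the second after the job is handed in, with the robot touching nothing.
It also fails if it takes over 59 s, if anything falls off the work surface, if the arm or the gripper's body presses on something with over 40 N, if the wrist force passes 120 N, or if a joint passes its speed limit or range.

## Working session

There is one attempt and no reset: what is moved stays moved. The work goes in short steps, Python scripts to look and compute and a tool call to move; the robot and the scene stay as the last step left them, time stands still between calls to the robot, and variables do not carry over. Pictures are saved under pics/ and viewed, and the job is handed in when it is done.

Besides the shell and the picture viewer there is one more tool, called after ">>>" as name(argument=value, ...) on one line, values as JSON. step_arm: Moves the arm, as the interface text tells. Its arguments: {"type":"object","properties":{"series":{"type":"array"},"force":{"type":"number"}},"required":["series"]}

```bash
mkdir -p pics; cat > h.py <<'E'
import numpy as np,cv2
from scipy.spatial.transform import Rotation as R
from bench import ctrl
def snap(n,f):
    s=ctrl.snapshot(n); cv2.imwrite('pics/'+f+'.png',s['image']); np.savez('pics/'+f+'.npz',**{k:np.array(s[k]) for k in('image','mtx','origin','orientation')}); return s
def load(f): return dict(np.load('pics/'+f+'.npz'))
def rot(s):
    o=np.array(s['orientation']); return R.from_quat(o).as_matrix() if o.size==4 else o
def proj(s,P):
    p=(np.atleast_2d(P)-s['origin'])@rot(s); q=p@np.array(s['mtx']).T; return q[:,:2]/q[:,2:]
def onz(s,uv,z):
    d=rot(s)@np.linalg.inv(s['mtx'])@np.array([uv[0],uv[1],1.]); o=np.array(s['origin']); return o+d*(z-o[2])/d[2]
def crop(f,x0,y0,x1,y1,k,out):
    im=load(f)['image'][y0:y1,x0:x1]; cv2.imwrite('pics/'+out+'.png',cv2.resize(im,None,fx=k,fy=k,interpolation=cv2.INTER_CUBIC))
E
python3 - <<'E'
from h import *
for n in('scene','side','wrist'):
    s=snap(n,n+'0'); print(n,s['origin'],s['orientation'],s['mtx'])
print(ctrl.read_state())
E
```

```text
scene [ 0.96836811 -0.64939176  1.07555418] [ 0.88663423  0.31189334 -0.11451965 -0.32169479] [[390.58204246   0.         256.15447143]
 [  0.         390.58204246 191.23332484]
 [  0.           0.           1.        ]]
side [-0.110987    0.57854648  1.17444246] [-0.35018221  0.87571974 -0.3095377   0.12113532] [[382.68922604   0.         258.13856608]
 [  0.         382.68922604 189.36337669]
 [  0.           0.           1.        ]]
wrist [0.57482103 0.07740023 0.37255834] [9.88138248e-01 7.70472595e-05 1.19377932e-04 1.53566868e-01] [[332.82877215   0.         252.9904671 ]
 [  0.         332.82877215 191.89163753]
 [  0.           0.           1.        ]]
{'time': 0.15, 'qpos': array([-0.04170916,  0.70692542, -0.02764638,  1.48487588,  0.02197988,
        0.95088917, -0.07551467]), 'dq': array([ 0.00093201, -0.001664  , -0.00035519, -0.00067553, -0.00017144,
       -0.00032121, -0.00010832]), 'joint_efforts': array([-2.72933512e-04, -8.83303356e+01,  1.23416293e+00, -2.36189121e+01,
        1.69090542e-02,  5.40951354e-03,  2.67545431e-05]), 'position': array([5.74948195e-01, 2.48770128e-05, 4.04358107e-01]), 'tcp_rot': array([ 7.07105645e-01,  7.07107805e-01, -2.76428514e-04, -2.87299735e-04]), 'force': array([-0.45094845, -0.0816379 ,  0.07636521]), 'wrist_torque': array([-0.03407144,  0.02686328, -0.00754183]), 'gripper_width': 0.9968495383492866}
```

View pics/scene0.png

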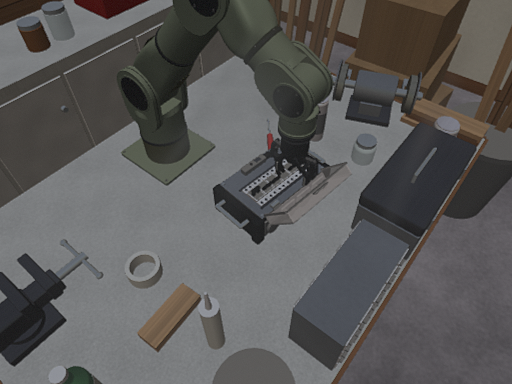

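View pics/side0.png

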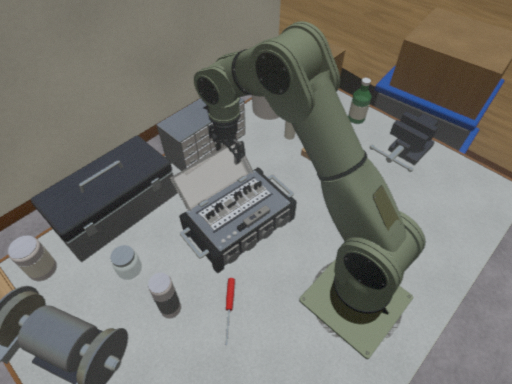

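View pics/wrist0.png

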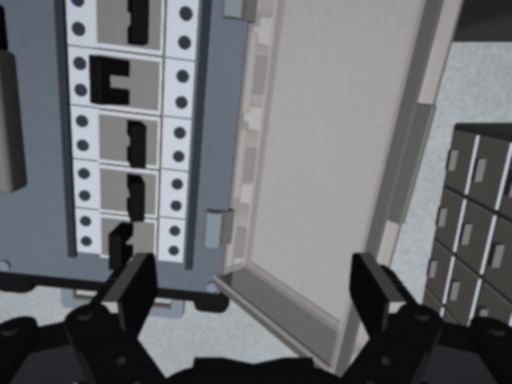

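>>> step_arm(series=[[[0, 0, 30], [0, 0, 0], 85], [[-20, 0, 30], [0, 0, 0], 40], [[-40, 10, 0], [0, 0, 0], 0], [[-30, 20, 0], [0, 0, 0], 0], [[0, 0, 0], [0, 0, 0], 0], [[0, 0, 0], [0, 0, 0], 0]])

```text
time: 0.75
position: [0.4849, 0.0302, 0.4649]
tcp_rot: [0.707, 0.707, 0.0, 0.0]
force: [1.5, -0.2, 0.6]
gripper_width: 0.14
```

```bash
python3 - <<'E'
from h import *
s=snap('wrist','w1'); print(s['origin'],s['orientation'],ctrl.read_state()['position'])
s=snap('side','s1')
crop('w1',0,0,512,384,1.5,'w1b'); crop('s1',160,120,320,280,4,'s1b')
E
```

```text
[0.48478421 0.10760236 0.43322148] [9.88137373e-01 3.10799559e-04 8.42740657e-04 1.53569936e-01] [0.48535322 0.02984324 0.46468768]
```

View pics/w1b.png

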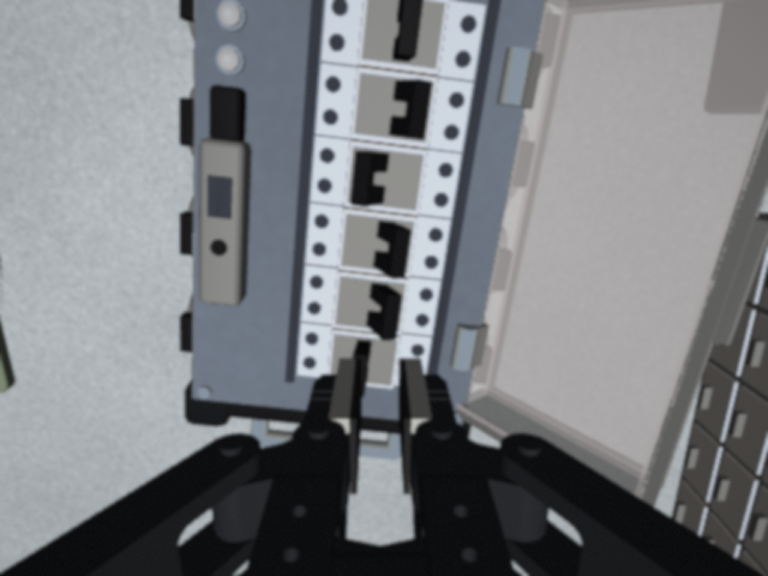

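View pics/s1b.png

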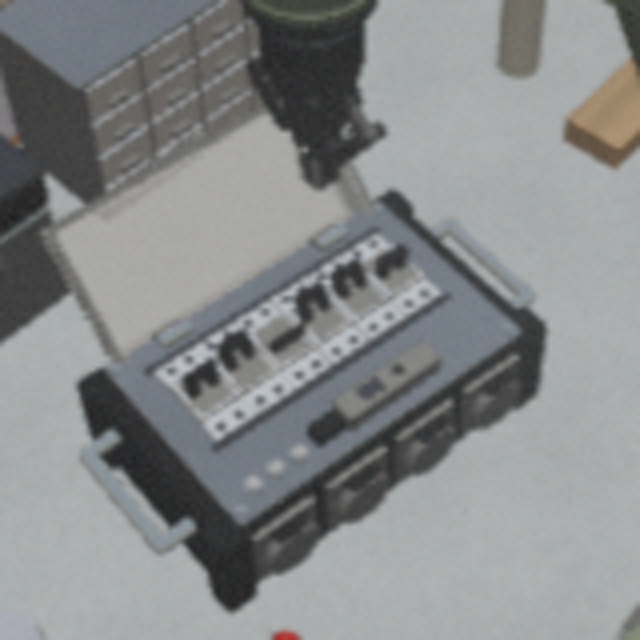

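```bash
python3 - <<'E'
from h import *
crop('w1',185,0,345,140,5,'w1c'); crop('w1',185,130,345,270,5,'w1d')
E
```

```text
(no output)
```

View pics/w1c.png

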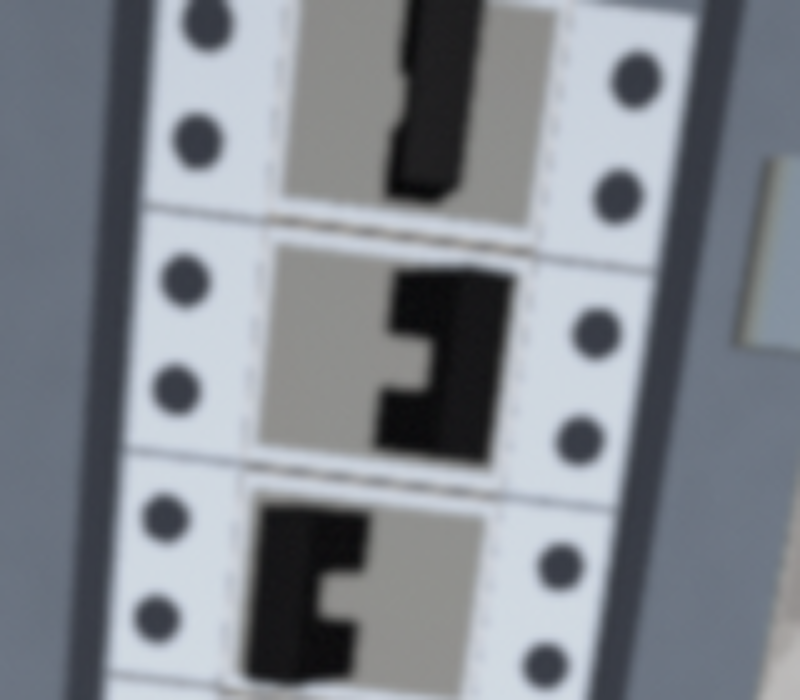

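View pics/w1d.png

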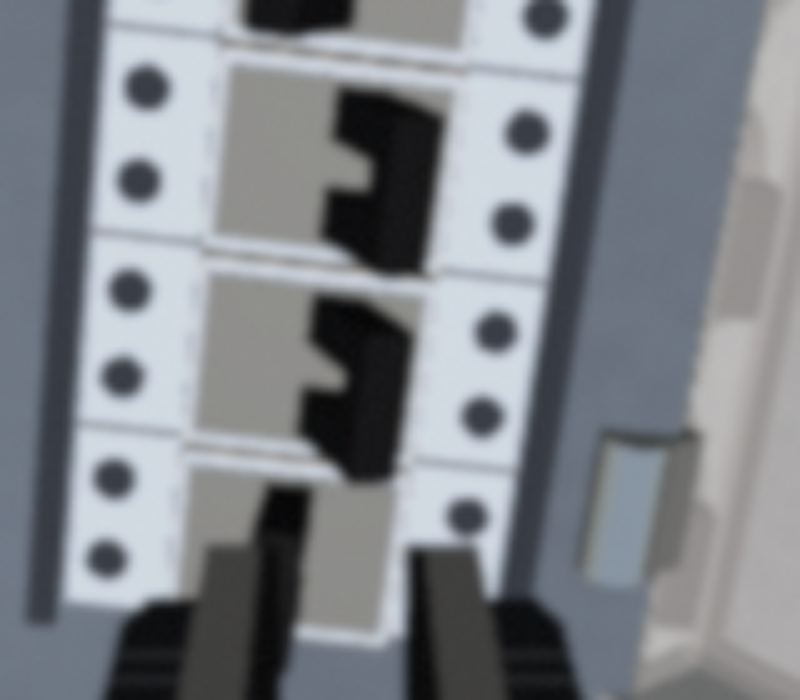

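```bash
python3 - <<'E'
from h import *
from scipy.optimize import least_squares
s=load('w1')
L=[((143,206),(655,270),0),((127,450),(615,510),0),((106,24),(580,77),130),((92,231),(548,284),130),((78,425),(518,468),130)]
uv=[];m=[]
for i,(l,r,o) in enumerate(L):
    y=.08-.04*i
    for p,x in((l,-.044),(r,.044)): uv.append([185+p[0]/5,o+p[1]/5]); m.append([x,y])
uv=np.array(uv);m=np.array(m)
def W(q,P):
    c,sn=np.cos(q[2]),np.sin(q[2]); P=np.atleast_2d(P); return np.c_[q[0]+c*P[:,0]-sn*P[:,1],q[1]+sn*P[:,0]+c*P[:,1],.12+P[:,2]]
f=lambda q:(proj(s,W(q,np.c_[m,np.full(10,.004)]))-uv).ravel()
r=least_squares(f,[.48,.03,0]); q=r.x
print(q,np.degrees(q[2]),np.abs(r.fun).max(),np.round(f(q),1))
# free fit z
np.save('q.npy',q)
for n in ((0,.1,.034),(0,-.1,.034),(-.02,0,0),(.065,0,0)): print(n,W(q,n)[0])
# cover edge angles
im=s['image'].copy()
s2=load('s1'); 
for th in(2.1,2.2,2.3,2.35):
    P=[]
    for yy in(-.134,.134): 
        for d,nn in((.13,0),(.13,.044)): P.append([.065-np.cos(th)*d+np.sin(th)*nn,yy,np.sin(th)*d+np.cos(th)*nn])
    print(th,proj(s2,W(q,P)).round(0).tolist(),proj(s,W(q,P)).round(0).tolist())
E
```

```text
[ 0.48633797  0.05943649 -0.11507837] -6.593504634204581 0.6787187905331393 [ 0.2 -0.1 -0.4 -0.  -0.3 -0.2 -0.  -0.3  0.6 -0.  -0.1  0.3  0.3  0.2
 -0.3 -0.3  0.3 -0.1 -0.4  0.7]
(0, 0.1, 0.034) [0.49782042 0.15877507 0.154     ]
(0, -0.1, 0.034) [ 0.47485552 -0.03990208  0.154     ]
(-0.02, 0, 0) [0.46647025 0.06173299 0.12      ]
(0.065, 0, 0) [0.55090805 0.0519729  0.12      ]
2.1 [[241.0, 142.0], [234.0, 140.0], [175.0, 179.0], [170.0, 176.0]] [[406.0, 359.0], [439.0, 342.0], [539.0, -57.0], [570.0, -32.0]]
2.2 [[239.0, 141.0], [233.0, 141.0], [174.0, 178.0], [170.0, 177.0]] [[416.0, 353.0], [442.0, 334.0], [547.0, -49.0], [568.0, -25.0]]
2.3 [[237.0, 141.0], [232.0, 142.0], [173.0, 178.0], [169.0, 178.0]] [[423.0, 346.0], [443.0, 325.0], [553.0, -41.0], [562.0, -17.0]]
2.35 [[236.0, 142.0], [232.0, 143.0], [172.0, 178.0], [169.0, 178.0]] [[426.0, 343.0], [443.0, 321.0], [554.0, -37.0], [559.0, -14.0]]
```

>>> step_arm(series=[[[12, 31, 0], [0, 0, -3.3], 0], [[12, 31, -20], [0, 0, -3.3], 0], [[12, 31, -40], [0, 0, 0], 0], [[11.5, 32, -40], [0, 0, 0], 0], [[0, 0, -10], [0, 0, 0], 0], [[0, 0, 0], [0, 0, 0], 0], [[0, 0, 0], [0, 0, 0], 0]])

```text
time: 1.55
position: [0.5319, 0.1513, 0.3587]
tcp_rot: [0.747, 0.665, 0.0, 0.0]
force: [0.3, -0.2, 1.4]
gripper_width: 0.003
```

```bash
python3 - <<'E'
from h import *
s=snap('wrist','w2'); print(ctrl.read_state())
crop('w2',100,60,420,300,2.5,'w2b')
snap('side','s2');crop('s2',160,120,320,280,4,'s2b')
E
```

```text
{'time': 1.6, 'qpos': array([-0.34075084,  0.73132415,  0.01077336,  1.62997511, -0.00962267,
        0.77915328, -0.44251622]), 'dq': array([-0.00190405, -0.01164813, -0.00112598,  0.00362624,  0.00079718,
       -0.00351075, -0.00263864]), 'joint_efforts': array([-7.87526965e-01, -8.43986034e+01,  1.81230951e+00, -2.01609385e+01,
        5.24440271e-03, -3.73730587e-02,  7.04481063e-03]), 'position': array([0.531876  , 0.15132329, 0.35910407]), 'tcp_rot': array([7.47113716e-01, 6.64695941e-01, 4.67038303e-04, 4.29069535e-04]), 'force': array([0.99472021, 0.72802611, 0.183154  ]), 'wrist_torque': array([-0.05481222, -0.03694929, -0.00991749]), 'gripper_width': 0.0016009368876314918}
```

View pics/w2.png

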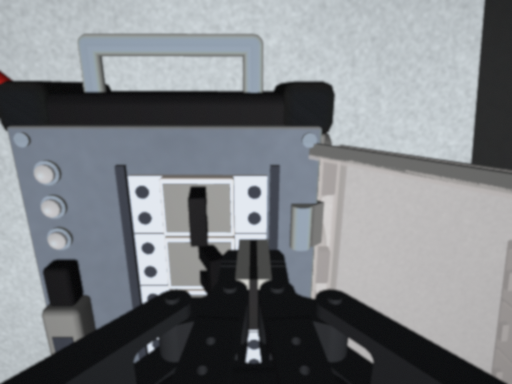

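View pics/s2b.png

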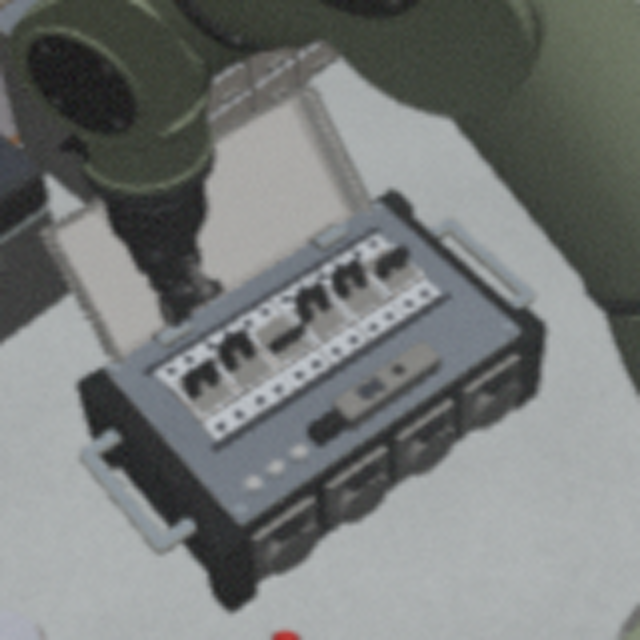

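>>> step_arm(series=[[[0.7, 3.5, -20], [0, 0, 0], 0], [[0, 0, -24], [0, 0, 0], 0], [[0, 0, 0], [0, 0, 0], 0], [[-5, 0.6, 0], [0, 0, 0], 0], [[-5, 0.6, 0], [0, 0, 0], 0], [[-3, 0.3, 0], [0, 0, 0], 0], [[0, 0, 0], [0, 0, 0], 0]])

```text
time: 2.35
position: [0.5191, 0.1574, 0.3151]
tcp_rot: [0.747, 0.665, 0.001, 0.0]
force: [0.9, 0.1, 0.6]
gripper_width: -0.002
```

```bash
python3 - <<'E'
from h import *
s=snap('wrist','w3'); st=ctrl.read_state();print(st['position'],st['force'])
crop('w3',100,130,300,280,4,'w3b')
E
```

```text
[0.51920016 0.15733196 0.31480819] [ 0.46103557 -0.7568198  -0.11104999]
```

View pics/w3b.png

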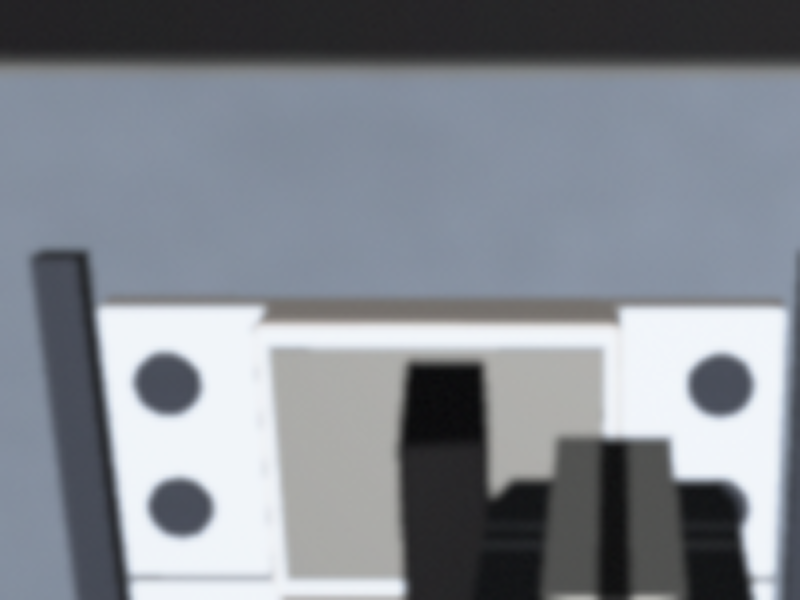

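>>> step_arm(series=[[[-3, 0.3, 0], [0, 0, 0], 0], [[-3, 0.4, 0], [0, 0, 0], 0], [[-3, 0.3, 0], [0, 0, 0], 0], [[-2, 0.3, 0], [0, 0, 0], 0], [[-2, 0.2, 0], [0, 0, 0], 0], [[0, 0, 0], [0, 0, 0], 0]])

```text
time: 3.0
position: [0.5059, 0.1589, 0.3141]
tcp_rot: [0.747, 0.665, -0.0, -0.0]
force: [-0.1, -0.3, 0.1]
gripper_width: -0.001
```

```bash
python3 - <<'E'
from h import *
s=snap('wrist','w4'); st=ctrl.read_state();print(st['position'],st['force'])
crop('w4',100,130,300,280,4,'w4b')
E
```

```text
[0.5060883  0.15881647 0.314086  ] [ 0.09489364 -1.14689741 -1.04975328]
```

View pics/w4b.png

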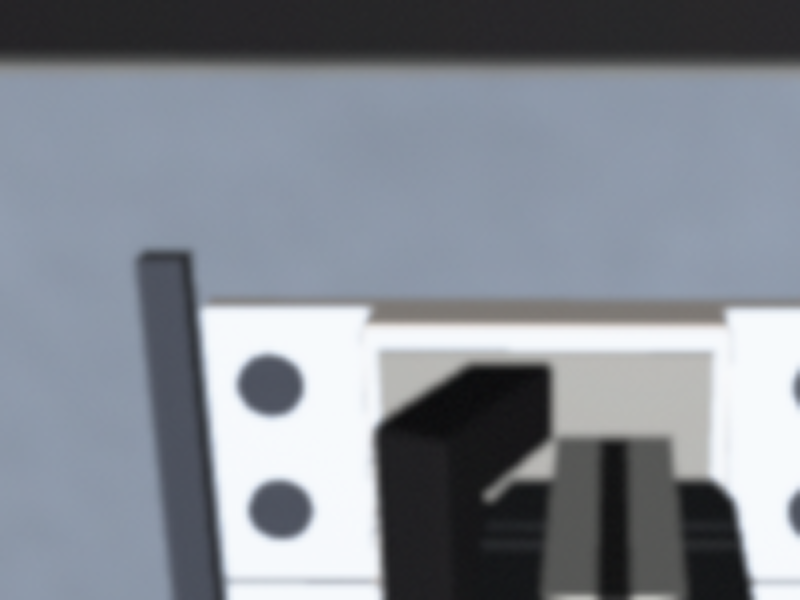

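>>> step_arm(series=[[[5, -0.6, 0], [0, 0, 0], 0], [[5, -0.6, 20], [0, 0, 0], 0], [[0, 0, 30], [0, 0, 0], 0], [[0, -30, 0], [0, 0, 0], 0], [[0, -35, 0], [0, 0, 0], 0], [[0, -35, 0], [0, 0, 0], 0], [[0, -35, 0], [0, 0, 0], 0], [[0, -35, 0], [0, 0, 0], 0], [[-6, -31, 0], [0, 0, 0], 0], [[0, 0, 0], [0, 0, 0], 0]])

```text
time: 4.05
position: [0.5098, -0.0476, 0.3642]
tcp_rot: [0.749, 0.663, -0.001, 0.001]
force: [0.7, 0.4, -0.1]
gripper_width: -0.0
```

```bash
python3 - <<'E'
from h import *
s=snap('wrist','w5'); st=ctrl.read_state();print(st['position'],st['force'],R.from_quat(st['tcp_rot']).as_matrix().round(3).tolist())
snap('side','s5');crop('s5',160,120,320,280,4,'s5b')
E
```

```text
[ 0.51020823 -0.0453032   0.36417299] [0.35449285 1.66816273 0.48608278] [[0.118, 0.993, -0.0], [0.993, -0.118, -0.001], [-0.001, -0.0, -1.0]]
```

View pics/w5.png

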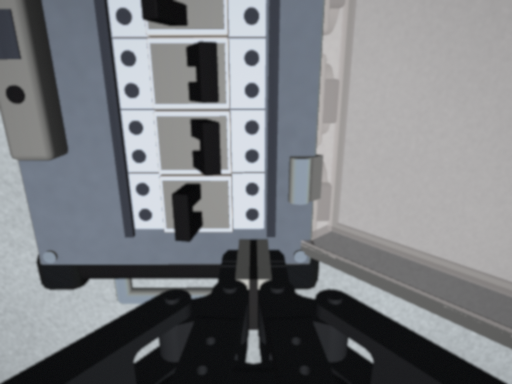

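View pics/s5b.png

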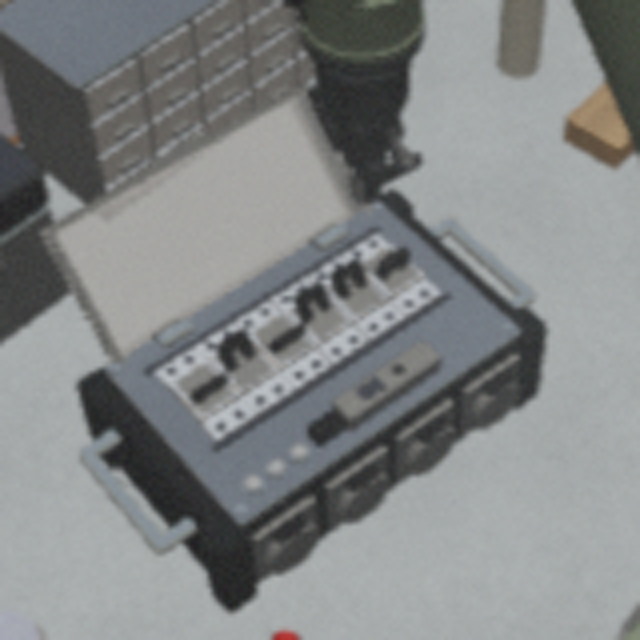

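>>> step_arm(series=[[[0, 0, -25], [0, 0, 0], 0], [[0, 0, -24], [0, 0, 0], 0], [[-5, 0.6, 0], [0, 0, 0], 0], [[-5, 0.6, 0], [0, 0, 0], 0], [[-4, 0.4, 0], [0, 0, 0], 0], [[-3, 0.4, 0], [0, 0, 0], 0], [[-3, 0.3, 0], [0, 0, 0], 0], [[-3, 0.4, 0], [0, 0, 0], 0], [[-4, 0.4, 0], [0, 0, 0], 0], [[0, 0, 0], [0, 0, 0], 0]])

```text
time: 5.15
position: [0.4828, -0.0403, 0.3152]
tcp_rot: [0.747, 0.665, -0.0, -0.0]
force: [-0.5, 0.1, -0.4]
gripper_width: -0.002
```

```bash
python3 - <<'E'
from h import *
s=snap('wrist','w6'); st=ctrl.read_state();print(st['position'],st['force'],R.from_quat(st['tcp_rot']).as_matrix().round(3).tolist())
E
```

```text
[ 0.48306756 -0.04029482  0.3151962 ] [-0.1435664  -0.51043773  1.1042658 ] [[0.115, 0.993, -0.0], [0.993, -0.115, 0.0], [-0.0, -0.0, -1.0]]
```

View pics/w6.png

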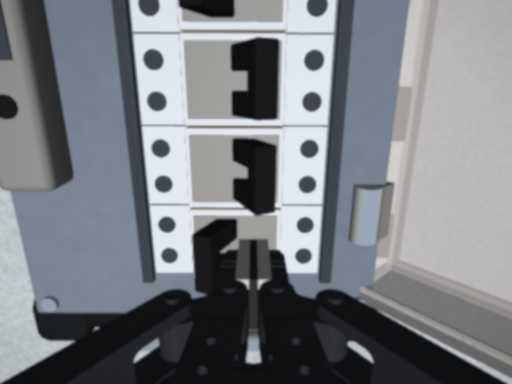

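>>> step_arm(series=[[[5, -0.6, 10], [0, 0, 0], 0], [[0, 0, 35], [0, 0, 0], 0], [[-29, 3.5, 0], [0, 0, 0], 0], [[-29, 3, 0], [0, 0, 0], 0], [[0, 0, -20], [0, 0, 0], 0], [[0, 0, -25], [0, 0, 0], 0], [[5, -0.6, 0], [0, 0, 0], 0], [[5, -0.6, 0], [0, 0, 0], 0], [[5, -0.5, 0], [0, 0, 0], 0], [[0, 0, 0], [0, 0, 0], 0]])

```text
time: 6.2
position: [0.4455, -0.0362, 0.316]
tcp_rot: [0.747, 0.665, -0.0, -0.0]
force: [-4.9, 0.9, 5.2]
gripper_width: -0.001
```

```bash
python3 - <<'E'
from h import *
s=snap('wrist','w7'); st=ctrl.read_state();print(st['position'],st['force'],R.from_quat(st['tcp_rot']).as_matrix().round(3).tolist())
E
```

```text
[ 0.44537251 -0.0361847   0.31600907] [-3.35010742  1.25763107  4.60831421] [[0.115, 0.993, -0.0], [0.993, -0.115, 0.0], [0.0, -0.0, -1.0]]
```

View pics/w7.png

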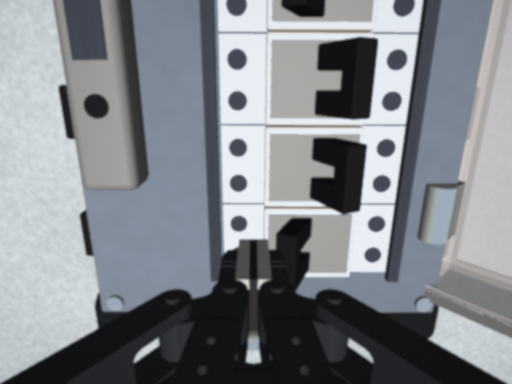

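>>> step_arm(series=[[[2, -0.2, 0], [0, 0, 0], 0], [[2, -0.3, 0], [0, 0, 0], 0], [[0, 0, 0], [0, 0, 0], 0]])

```text
time: 6.55
position: [0.4482, -0.0365, 0.3163]
tcp_rot: [0.747, 0.665, -0.001, -0.001]
force: [-17.7, 3.2, 27.6]
gripper_width: -0.004
```

```bash
python3 - <<'E'
from h import *
s=snap('wrist','w8'); st=ctrl.read_state();print(st['position'],st['force'])
crop('w8',180,190,340,310,5,'w8b')
E
```

```text
[ 0.44823312 -0.03654676  0.31637502] [-18.15477821   3.03417801  27.33174274]
```

View pics/w8b.png

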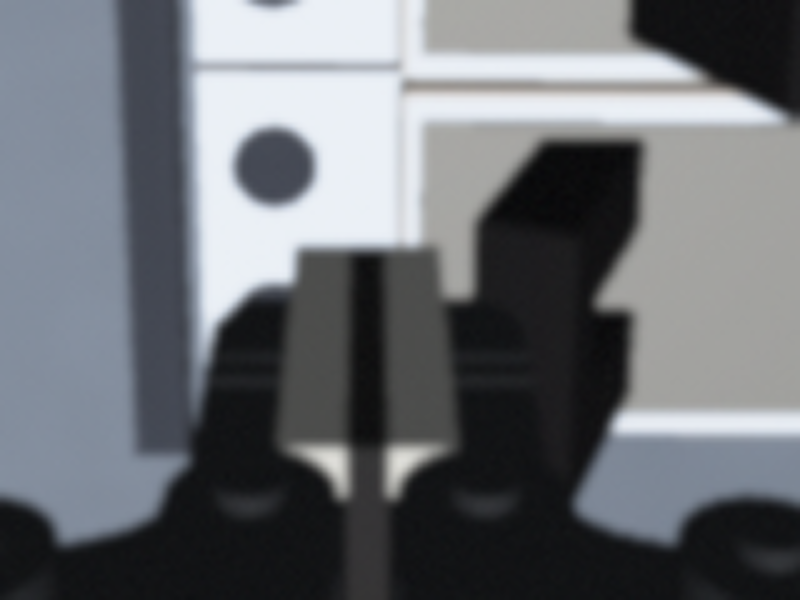

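>>> step_arm(series=[[[-5, 0.6, 0], [0, 0, 0], 0], [[-5, 0.6, 5], [0, 0, 0], 0], [[0, 0, 25], [0, 0, 0], 38], [[0, 0, 25], [0, 0, 0], 38], [[0, 0, 0], [0, 0, 0], 38], [[0, 0, 0], [0, 0, 0], 38]])

```text
time: 7.2
position: [0.4393, -0.0355, 0.3709]
tcp_rot: [0.747, 0.665, 0.001, 0.001]
force: [0.0, 0.4, -1.0]
gripper_width: 0.445
```

```bash
python3 - <<'E'
from h import *
s=snap('wrist','w9'); st=ctrl.read_state();print(st['position'],st['force'],st['gripper_width'])
snap('side','s9');crop('s9',160,120,320,280,4,'s9b')
E
```

```text
[ 0.43920735 -0.03543614  0.37031138] [-0.26782083 -0.34326149 -0.08094344] 0.4423952713552749
```

View pics/w9.png

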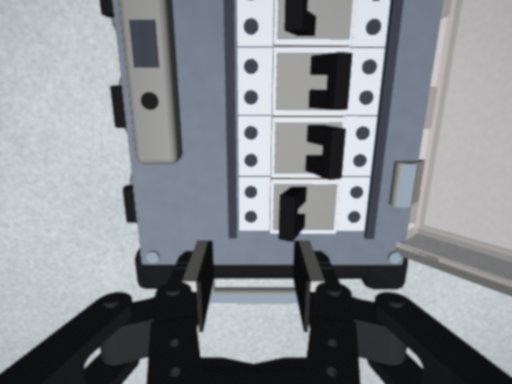

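View pics/s9b.png

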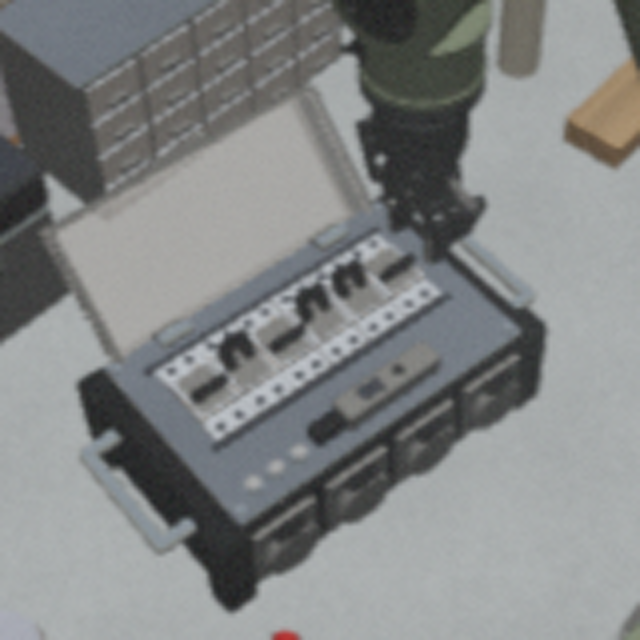

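>>> step_arm(series=[[[12, -1.5, 0], [0, 0, 0], 38], [[12, -1.6, 0], [0, 0, 0], 38], [[0, 0, -25], [0, 0, 0], 38], [[0, 0, -25], [0, 0, 0], 38], [[0, 0, -12], [0, 0, 0], 38], [[0, 0, 0], [0, 0, 0], 38]])

```text
time: 7.9
position: [0.4629, -0.0385, 0.3065]
tcp_rot: [0.747, 0.665, -0.001, -0.001]
force: [0.9, 0.8, 0.6]
gripper_width: 0.446
```

```bash
python3 - <<'E'
from h import *
s=snap('wrist','w10'); st=ctrl.read_state();print(st['position'],st['force'],st['gripper_width'])
E
```

```text
[ 0.46309623 -0.03851261  0.30752126] [-0.38785955  0.25377313  0.71075941] 0.4425741387573581
```

View pics/w10.png

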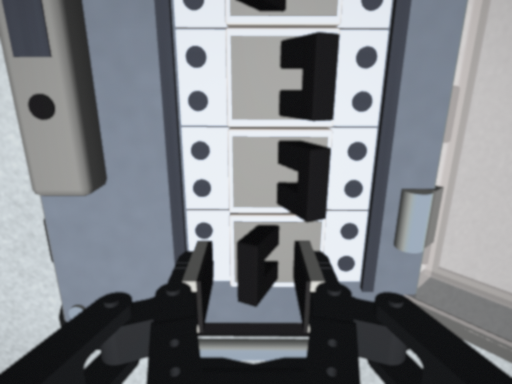

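>>> step_arm(series=[[[6, -0.7, 0], [0, 0, 0], 38], [[4, -0.5, 0], [0, 0, 0], 38], [[3, -0.3, 0], [0, 0, 0], 38], [[3, -0.4, 0], [0, 0, 0], 38], [[2, -0.2, 0], [0, 0, 0], 38], [[0, 0, 0], [0, 0, 0], 38]])

```text
time: 8.55
position: [0.4813, -0.0407, 0.3085]
tcp_rot: [0.747, 0.665, -0.0, -0.0]
force: [-1.8, -0.4, 1.1]
gripper_width: 0.445
```

```bash
python3 - <<'E'
from h import *
s=snap('wrist','w11'); st=ctrl.read_state();print(st['position'],st['force'],st['gripper_width'])
E
```

```text
[ 0.48125148 -0.04067279  0.30842509] [-2.07856525  0.08248368  1.23344161] 0.44523089591036513
```

View pics/w11.png

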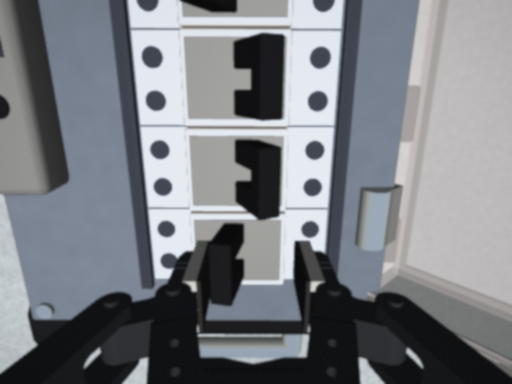

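Handle is moving cleanly (nearly upright). Continue.

>>> step_arm(series=[[[3, -0.3, 0], [0, 0, 0], 38], [[3, -0.4, 0], [0, 0, 0], 38], [[3, -0.3, 0], [0, 0, 0], 38], [[2, -0.3, 0], [0, 0, 0], 38], [[0, 0, 0], [0, 0, 0], 38]])

```text
time: 9.1
position: [0.4926, -0.042, 0.3081]
tcp_rot: [0.747, 0.665, 0.0, 0.0]
force: [-0.1, -0.6, -0.2]
gripper_width: 0.451
```

```bash
python3 - <<'E'
from h import *
s=snap('wrist','w12'); st=ctrl.read_state();print(st['position'],st['force'],st['gripper_width'])
E
```

```text
[ 0.49239558 -0.04191187  0.30808666] [ 0.50077901 -0.41248604 -0.17140118] 0.4458232907094153
```

View pics/w12.png

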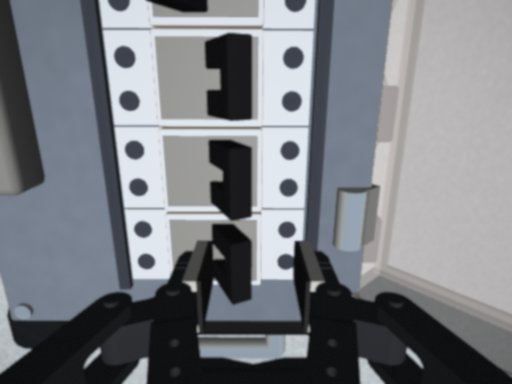

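>>> step_arm(series=[[[0, 0, 25], [0, 0, 0], 38], [[0, 0, 30], [0, 0, 0], 38], [[0, 30, 0], [0, 0, 0], 38], [[-2, 35, 0], [0, 0, 0], 38], [[-2, 35, 0], [0, 0, 0], 38], [[-2.5, 35, 0], [0, 0, 0], 38], [[0, 35, 0], [0, 0, 0], 38], [[0, 32, 0], [0, 0, 0], 38], [[0, 0, 0], [0, 0, 0], 38], [[0, 0, 0], [0, 0, 0], 38]])

```text
time: 10.15
position: [0.4856, 0.1603, 0.363]
tcp_rot: [0.746, 0.666, -0.0, 0.0]
force: [-0.1, -0.6, -0.2]
gripper_width: 0.444
```

```bash
python3 - <<'E'
from h import *
s=snap('wrist','w13'); st=ctrl.read_state();print(st['position'],st['force'],st['gripper_width'],R.from_quat(st['tcp_rot']).as_matrix().round(3).tolist())
E
```

```text
[0.48569954 0.15951714 0.36310645] [-0.13982864  0.33364334  0.71547481] 0.4450119524218585 [[0.115, 0.993, -0.0], [0.993, -0.115, -0.0], [-0.0, 0.0, -1.0]]
```

View pics/w13.png

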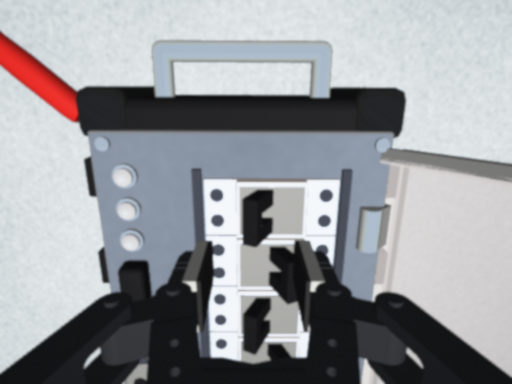

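>>> step_arm(series=[[[0, 0, -25], [0, 0, 0], 38], [[0, 0, -25], [0, 0, 0], 38], [[0, 0, -5], [0, 0, 0], 38], [[6, -0.7, 0], [0, 0, 0], 38], [[4, -0.5, 0], [0, 0, 0], 38], [[3, -0.3, 0], [0, 0, 0], 38], [[3, -0.4, 0], [0, 0, 0], 38], [[2, -0.2, 0], [0, 0, 0], 38], [[3, -0.3, 0], [0, 0, 0], 38], [[0, 0, 0], [0, 0, 0], 38]])

```text
time: 11.2
position: [0.507, 0.1576, 0.3088]
tcp_rot: [0.747, 0.665, 0.0, 0.0]
force: [-0.3, -0.1, 1.2]
gripper_width: 0.442
```

>>> step_arm(series=[[[3, -0.4, 0], [0, 0, 0], 38], [[3, -0.3, 0], [0, 0, 0], 38], [[2.5, -0.3, 0], [0, 0, 0], 38], [[0, 0, 0], [0, 0, 0], 38]])

```text
time: 11.6
position: [0.5157, 0.1565, 0.3081]
tcp_rot: [0.747, 0.665, 0.0, 0.0]
force: [-0.7, 0.1, -0.4]
gripper_width: 0.444
```

```bash
python3 - <<'E'
from h import *
s=snap('wrist','w14'); st=ctrl.read_state();print(st['position'],st['force'],st['gripper_width'])
E
```

```text
[0.51543012 0.15658517 0.30809709] [-0.05849725  0.50610605  0.11558816] 0.43902794648458887
```

View pics/w14.png

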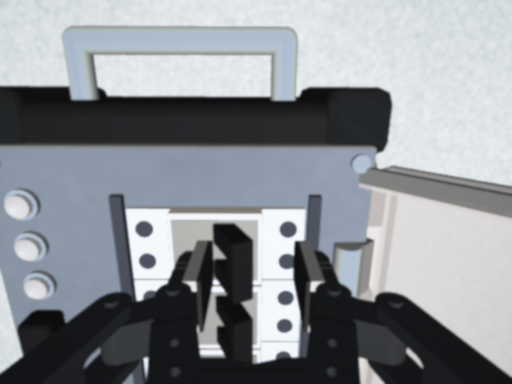

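>>> step_arm(series=[[[0, 0, 30], [0, 0, 0], 38], [[0, 0, 40], [0, 0, 0], 0], [[0, -20, 45], [0, 0, 0], 0], [[10, -35, 40], [0, 0, 0], 0], [[20, -35, 0], [0, 0, 0], 0], [[0, 0, 0], [0, 0, 0], 0]])

```text
time: 12.25
position: [0.5458, 0.0648, 0.4608]
tcp_rot: [0.749, 0.663, 0.0, 0.002]
force: [-0.2, 0.8, -0.2]
gripper_width: 0.002
```

```bash
python3 - <<'E'
from h import *
s=snap('wrist','w15'); st=ctrl.read_state();print(st['position'],st['force'],st['gripper_width'])
snap('scene','c15');crop('c15',190,100,390,250,4,'c15b')
snap('side','s15');crop('s15',150,110,320,280,4,'s15b')
E
```

```text
[0.54497614 0.06721202 0.46016944] [ 0.23970741  0.68306661 -0.11360536] 0.001297072630001872
```

View pics/w15.png

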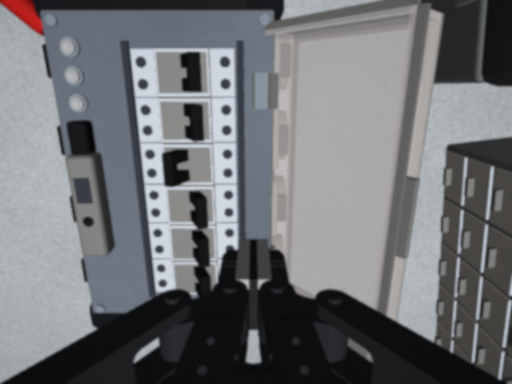

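View pics/c15b.png

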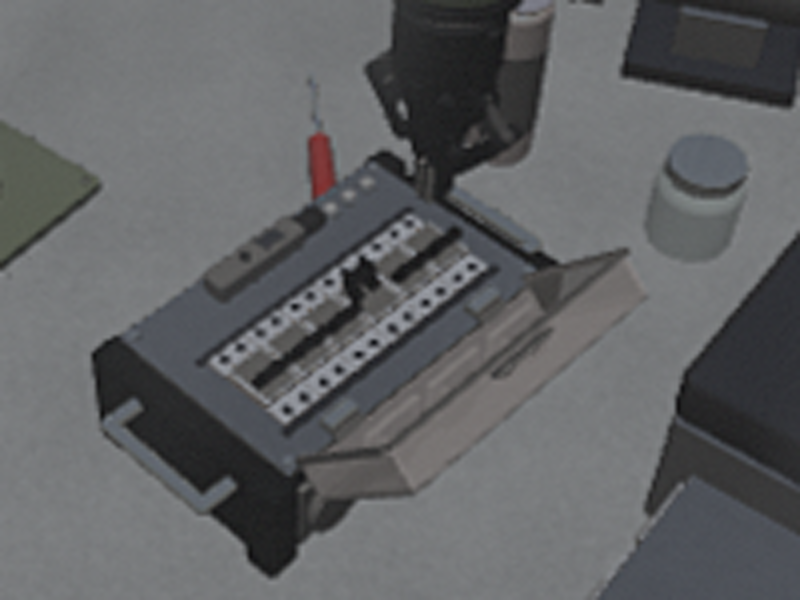

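View pics/s15b.png

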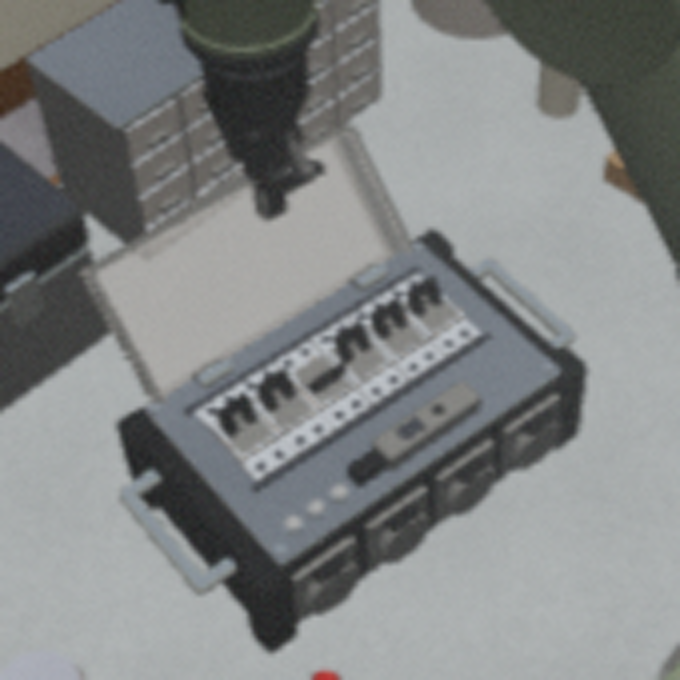

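```bash
python3 - <<'E'
from h import *
s=load('c15'); q=np.load('q.npy')
def W(P):
    c,sn=np.cos(q[2]),np.sin(q[2]); P=np.atleast_2d(P); return np.c_[q[0]+c*P[:,0]-sn*P[:,1],q[1]+sn*P[:,0]+c*P[:,1],.12+P[:,2]]
def cov(th,d,n,y): return [.065-np.cos(th)*d+np.sin(th)*n,y,np.sin(th)*d+np.cos(th)*n]
print('obs',[ (190+a/4,100+b/4) for a,b in((628,250),(648,297),(388,455),(412,492))])
for th in(2.1,2.15,2.2,2.25,2.3,2.35):
    print(th,proj(s,W([cov(th,.13,0,.134),cov(th,.13,.044,.134),cov(th,.13,0,-.134),cov(th,.13,.044,-.134)])).round(1).tolist())
w=load('w15')
for z in(0,.1,.2): print(z,onz(w,(438,340),z),onz(w,(450,148),z))
c=load('c15')
# toolbox corner bottom & top near: crop(648,515),(685,420)->
for p in((648,515),(680,400),(690,480),(600,600)): print(p,[onz(c,(190+p[0]/4,100+p[1]/4),z).round(3).tolist() for z in(0,.1,.2)])
E
```

```text
obs [(347.0, 162.5), (352.0, 174.25), (287.0, 213.75), (293.0, 223.0)]
2.1 [[340.4, 153.6], [349.2, 165.0], [280.5, 202.0], [290.2, 214.7]]
2.15 [[341.7, 155.3], [350.0, 167.0], [281.9, 203.8], [291.3, 216.7]]
2.2 [[342.9, 157.1], [350.8, 168.9], [283.3, 205.8], [292.2, 218.7]]
2.25 [[344.0, 158.8], [351.4, 170.8], [284.6, 207.7], [293.1, 220.8]]
2.3 [[345.1, 160.6], [352.0, 172.7], [285.8, 209.6], [293.9, 222.7]]
2.35 [[346.1, 162.4], [352.5, 174.6], [287.0, 211.6], [294.6, 224.7]]
0 [ 0.80114358 -0.27506007  0.        ] [0.80193832 0.03324425 0.        ]
0.1 [ 0.74378807 -0.17794296  0.1       ] [0.74439754 0.05848923 0.1       ]
0.2 [ 0.68643257 -0.08082586  0.2       ] [0.68685677 0.08373421 0.2       ]
(648, 515) [[0.752, 0.123, 0.0], [0.772, 0.051, 0.1], [0.793, -0.021, 0.2]]
(680, 400) [[0.713, 0.248, 0.0], [0.737, 0.164, 0.1], [0.76, 0.081, 0.2]]
(690, 480) [[0.762, 0.176, 0.0], [0.781, 0.1, 0.1], [0.8, 0.023, 0.2]]
(600, 600) [[0.764, 0.027, 0.0], [0.783, -0.036, 0.1], [0.802, -0.099, 0.2]]
```

View pics/c15.png

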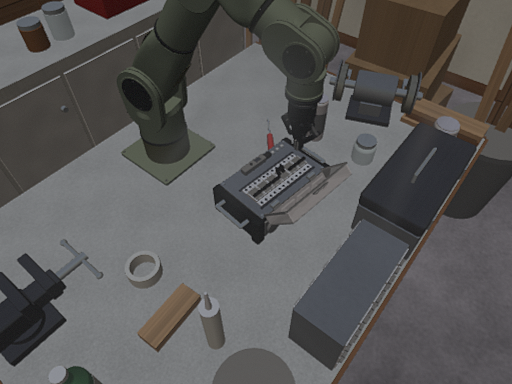

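>>> step_arm(series=[[[0, 0, 5], [0, 0, 8.5], 0], [[15, -4, 5], [0, 0, 8.5], 0], [[20, -4, 0], [0, 0, 8.5], 0], [[20, -4, 0], [0, 0, 8.5], 0], [[20, -4, 0], [0, 0, 8.5], 0], [[20, -4, 0], [0, 0, 8.5], 0], [[20, -4, 0], [0, 0, 8.5], 0], [[20, -4, 0], [0, 0, 8.5], 0], [[20, -4, 0], [0, 0, 8.5], 0], [[0, 0, 0], [0, 0, 8.5], 0]])

```text
time: 13.4
position: [0.7007, 0.038, 0.4683]
tcp_rot: [0.098, 0.995, -0.0, -0.001]
force: [0.1, 0.3, -1.2]
gripper_width: -0.002
```

>>> step_arm(series=[[[0, 0, 0], [0, 0, 5], 0], [[0, 0, 0], [0, 0, 0], 0]])

```text
time: 13.6
position: [0.6994, 0.0385, 0.4696]
tcp_rot: [0.056, 0.998, 0.0, -0.0]
force: [-0.2, 0.5, -0.1]
gripper_width: 0.001
```

```bash
python3 - <<'E'
from h import *
s=snap('wrist','w16'); st=ctrl.read_state();print(st['position'],st['qpos'],st['gripper_width'],R.from_quat(st['tcp_rot']).as_matrix().round(3).tolist())
snap('scene','c16');crop('c16',190,100,390,250,4,'c16b')
E
```

```text
[0.69932586 0.03833977 0.46978616] [ 0.00795224  0.91942218 -0.38511994  0.74947506  0.30345169  1.51302697
  1.20359958] -0.0007472239292657969 [[-0.993, 0.116, -0.001], [0.116, 0.993, 0.0], [0.001, 0.0, -1.0]]
```

View pics/w16.png

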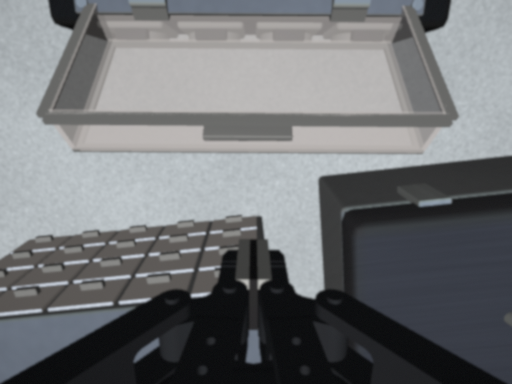

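View pics/c16b.png

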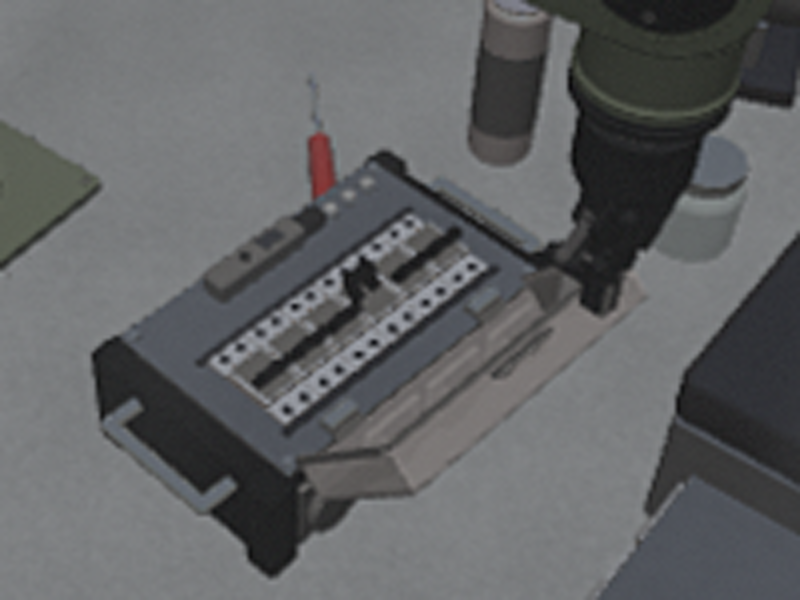

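```bash
python3 - <<'E'
from h import *
w=load('w16'); print(w['origin'])
for p in((262,218),(245,235),(150,300),(322,180),(345,210),(20,245)): print(p,[onz(w,p,z).round(3).tolist() for z in(0,.05,.1,.15,.2)])
# tip projection
st=ctrl.read_state(); T=R.from_quat(st['tcp_rot']).as_matrix()
print(proj(w,st['position']+T@np.array([0,0,.173])))
E
```

```text
[0.62215007 0.04700969 0.43792079]
(262, 218) [[0.801, 0.04, 0.0], [0.78, 0.041, 0.05], [0.76, 0.042, 0.1], [0.74, 0.042, 0.15], [0.719, 0.043, 0.2]]
(245, 235) [[0.824, 0.013, 0.0], [0.801, 0.017, 0.05], [0.778, 0.021, 0.1], [0.755, 0.025, 0.15], [0.732, 0.028, 0.2]]
(150, 300) [[0.917, -0.146, -0.0], [0.883, -0.124, 0.05], [0.849, -0.102, 0.1], [0.816, -0.08, 0.15], [0.782, -0.058, 0.2]]
(322, 180) [[0.754, 0.127, 0.0], [0.739, 0.118, 0.05], [0.724, 0.109, 0.1], [0.709, 0.1, 0.15], [0.694, 0.091, 0.2]]
(345, 210) [[0.802, 0.157, 0.0], [0.781, 0.144, 0.05], [0.761, 0.132, 0.1], [0.74, 0.119, 0.15], [0.72, 0.107, 0.2]]
(20, 245) [[0.803, -0.314, -0.0], [0.783, -0.273, 0.05], [0.762, -0.232, 0.1], [0.741, -0.191, 0.15], [0.721, -0.149, 0.2]]
[[252.59703134 257.59243944]]
```

>>> step_arm(series=[[[0, 0, -40], [0, 0, 0], 0], [[0, 0, -40], [0, 0, 0], 0], [[0, 0, -30], [0, 0, 0], 0], [[0, 0, -12], [0, 0, 0], 0], [[-8, 1, 0], [0, 0, 0], 0], [[0, 0, 0], [0, 0, 0], 0]])

```text
time: 14.3
position: [0.6912, 0.0387, 0.3491]
tcp_rot: [0.058, 0.998, 0.0, 0.0]
force: [0.7, 0.3, 0.5]
gripper_width: 0.002
```

```bash
python3 - <<'E'
from h import *
s=snap('wrist','w17'); st=ctrl.read_state();print(st['position'],st['force'])
snap('scene','c17');crop('c17',190,100,390,250,4,'c17b')
E
```

```text
[0.6915797  0.03856011 0.34935912] [ 0.02446195 -0.00573635  0.88806658]
```

View pics/w17.png

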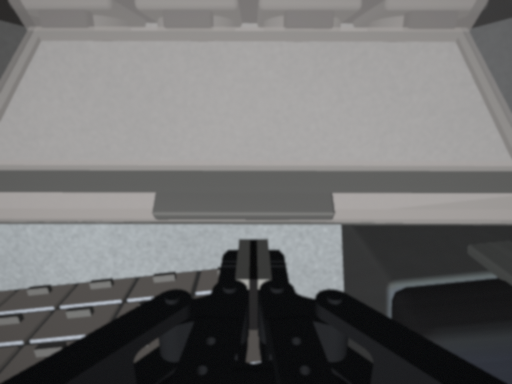

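View pics/c17b.png

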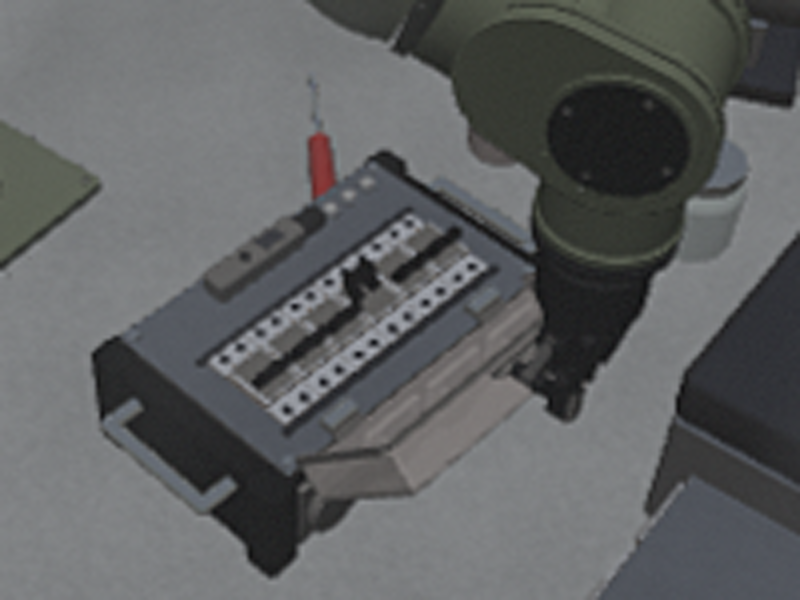

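>>> step_arm(series=[[[-5, 0.6, 0], [0, 0, 0], 0], [[-4, 0.5, 0], [0, 0, 0], 0], [[-5, 0.6, 6], [0, 0, 0], 0], [[-5, 0.5, 7], [0, 0, 0], 0], [[-9, 1, 10], [0, 0, 0], 0], [[-9, 1, 10], [0, 0, 0], 0], [[0, 0, 0], [0, 0, 0], 0]])

```text
time: 15.1
position: [0.6538, 0.0427, 0.3832]
tcp_rot: [0.057, 0.998, 0.0, 0.001]
force: [0.1, 0.8, 0.3]
gripper_width: -0.002
```

```bash
python3 - <<'E'
from h import *
s=snap('wrist','w18'); st=ctrl.read_state();print(st['position'],st['force'])
E
```

```text
[0.65415385 0.04254786 0.38211249] [ 0.83550477 -0.19696795  0.44704216]
```

View pics/w18.png

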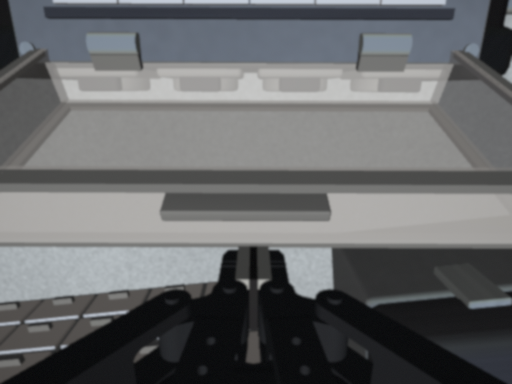

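>>> step_arm(series=[[[-10, 1.2, 8], [0, 0, 0], 0], [[-10, 1.2, 8], [0, 0, 0], 0], [[-14, 1.6, 7], [0, 0, 0], 0], [[-14, 1.6, 7], [0, 0, 0], 0], [[-10, 1.2, 3], [0, 0, 0], 0], [[-10, 1.2, 2], [0, 0, 0], 0], [[0, 0, 0], [0, 0, 0], 0]])

```text
time: 15.85
position: [0.586, 0.0506, 0.4163]
tcp_rot: [0.057, 0.998, -0.0, -0.0]
force: [0.1, -0.4, 0.7]
gripper_width: 0.003
```

```bash
python3 - <<'E'
from h import *
s=snap('wrist','w19'); st=ctrl.read_state();print(st['position'],st['force'])
snap('scene','c19');crop('c19',190,100,390,250,4,'c19b')
E
```

```text
[0.58651627 0.05048447 0.41596362] [1.37269722 0.78752753 0.13809135]
```

View pics/w19.png

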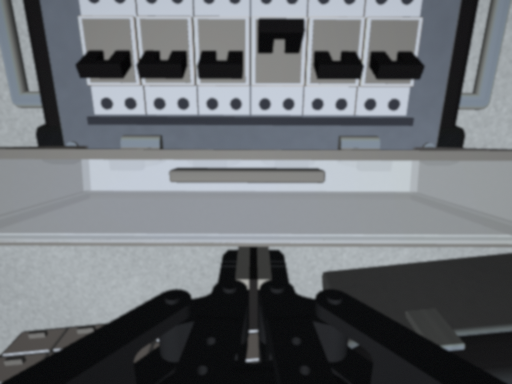

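View pics/c19b.png

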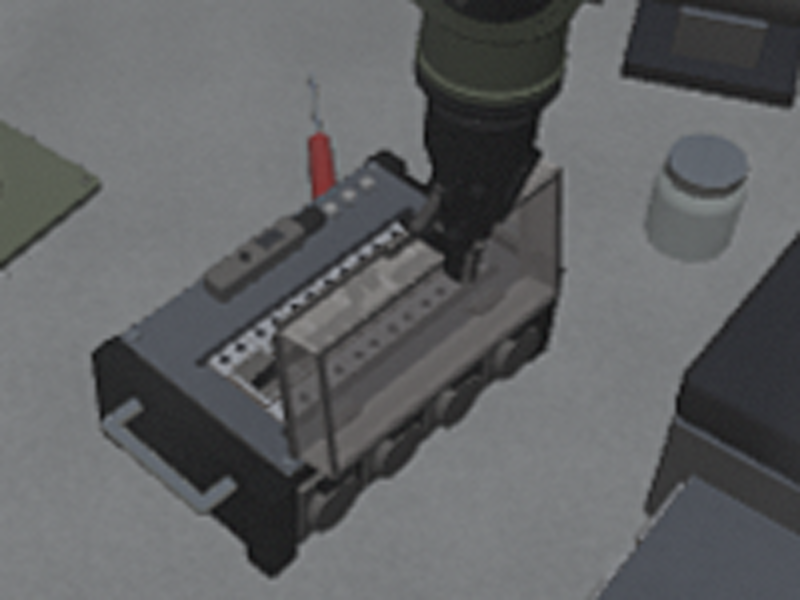

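>>> step_arm(series=[[[-13, 1.5, 2], [0, 0, 0], 0], [[-13, 1.5, 1], [0, 0, 0], 0], [[-12.5, 1.4, -1], [0, 0, 0], 0], [[-12.5, 1.4, -2], [0, 0, 0], 0], [[-12, 1.4, -3], [0, 0, 0], 0], [[-12, 1.4, -5], [0, 0, 0], 0], [[0, 0, 0], [0, 0, 0], 0]])

```text
time: 16.65
position: [0.5111, 0.0592, 0.4076]
tcp_rot: [0.057, 0.998, -0.0, -0.001]
force: [0.4, 0.1, -0.3]
gripper_width: -0.003
```

```bash
python3 - <<'E'
from h import *
s=snap('wrist','w20'); st=ctrl.read_state();print(st['position'],st['force'])
snap('scene','c20');crop('c20',190,100,390,250,4,'c20b')
E
```

```text
[0.51182001 0.05909147 0.40786607] [ 0.46316811 -1.22907655 -0.57376911]
```

View pics/c20b.png

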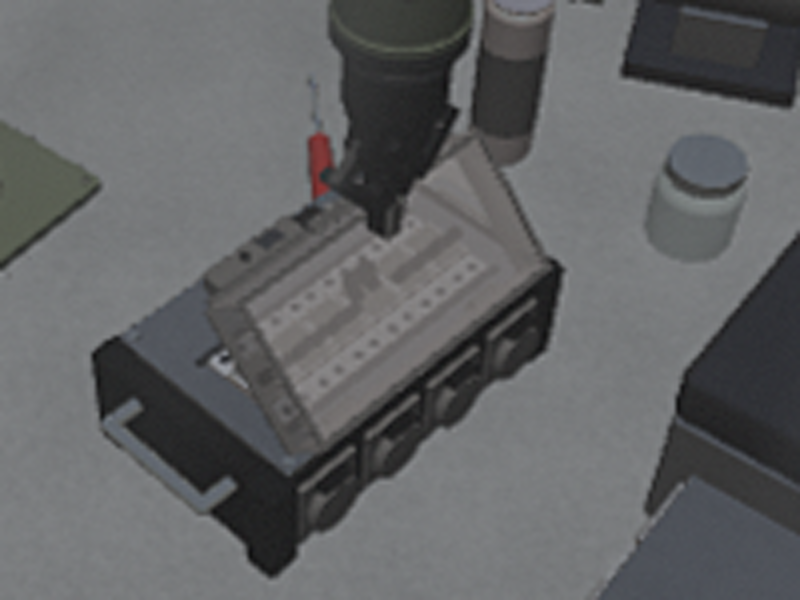

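>>> step_arm(series=[[[-11, 1.3, -5], [0, 0, 0], 0], [[-11, 1.3, -7], [0, 0, 0], 0], [[-10, 1.1, -8], [0, 0, 0], 0], [[-9, 1, -8.5], [0, 0, 0], 0], [[-8, 0.9, -9.5], [0, 0, 0], 0], [[-7, 0.9, -10.5], [0, 0, 0], 0], [[0, 0, 0], [0, 0, 0], 0]])

```text
time: 17.45
position: [0.4556, 0.0657, 0.3588]
tcp_rot: [0.057, 0.998, -0.0, -0.001]
force: [0.7, 0.3, 1.0]
gripper_width: 0.0
```

```bash
python3 - <<'E'
from h import *
st=ctrl.read_state();print(st['position'],st['force'])
snap('scene','c21');crop('c21',190,100,390,250,4,'c21b')
E
```

```text
[0.45559611 0.0656832  0.3588215 ] [0.65573683 0.26005133 0.98381077]
```

View pics/c21b.png

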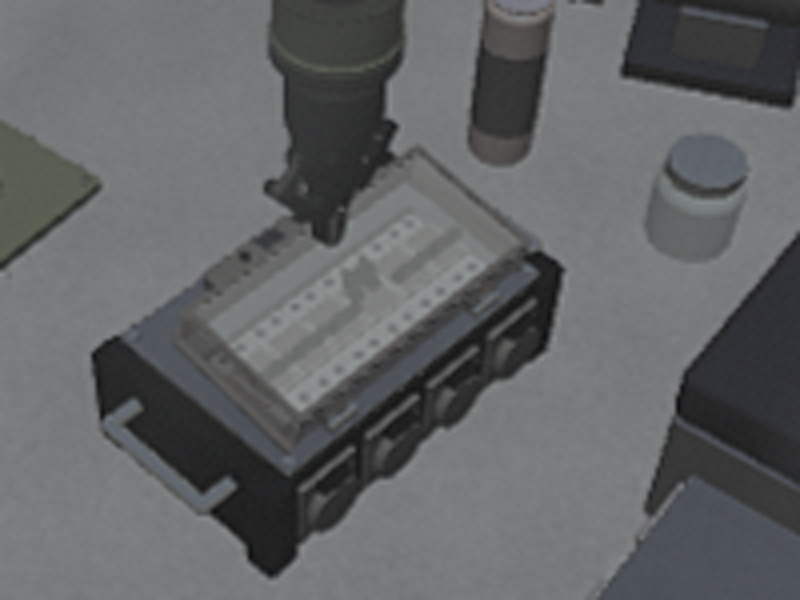

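>>> step_arm(series=[[[-4, 0.5, -6], [0, 0, 0], 0], [[-4, 0.5, -6], [0, 0, 0], 0], [[-2, 0.2, -5], [0, 0, 0], 0], [[-1, 0.1, -4], [0, 0, 0], 0], [[0, 0, -1], [0, 0, 0], 0], [[0, 0, 0], [0, 0, 0], 0]])

```text
time: 18.1
position: [0.4443, 0.067, 0.3375]
tcp_rot: [0.057, 0.998, -0.0, -0.0]
force: [0.6, -0.2, 0.8]
gripper_width: -0.002
```

```bash
python3 - <<'E'
from h import *
st=ctrl.read_state();print(st['position'],st['force'])
E
```

```text
[0.44434796 0.06698191 0.33753714] [ 0.61721626 -0.15540252  0.75122382]
```

>>> step_arm(series=[[[0, 0, -1], [0, 0, 0], 0], [[0, 0, -0.5], [0, 0, 0], 0], [[0, 0, 0], [0, 0, 0], 0]])

```text
time: 18.4
position: [0.4443, 0.067, 0.3371]
tcp_rot: [0.058, 0.998, -0.0, 0.001]
force: [-8.8, -0.8, 34.5]
gripper_width: -0.001
```

```bash
python3 - <<'E'
from h import *
st=ctrl.read_state();print(st['position'],st['force'])
E
```

```text
[0.44426568 0.06702905 0.33712623] [-8.81837757 -0.75114268 34.53241384]
```

>>> step_arm(series=[[[0, 0, 2], [0, 0, 0], 0], [[0, 0, 10], [0, 0, 0], 0], [[0, 0, 35], [0, 0, 0], 0], [[0, 0, 40], [0, 0, 0], 0], [[40, 0, 20], [0, 0, 0], 0], [[40, -30, 0], [0, 0, 0], 0], [[40, -40, 0], [0, 0, 0], 0], [[0, 0, 0], [0, 0, 0], 0], [[0, 0, 0], [0, 0, 0], 0]])

```text
time: 19.3
position: [0.56, 0.0009, 0.4425]
tcp_rot: [0.058, 0.998, 0.0, -0.0]
force: [0.4, 1.3, 0.1]
gripper_width: -0.001
```

```bash
python3 - <<'E'
from h import *
st=ctrl.read_state();print(st['position'],st['force'])
snap('scene','c22');crop('c22',190,100,390,250,4,'c22b')
snap('side','s22');crop('s22',150,110,320,280,4,'s22b')
snap('wrist','w22')
q=np.load('q.npy')
def W(P):
    c,sn=np.cos(q[2]),np.sin(q[2]); P=np.atleast_2d(P); return np.c_[q[0]+c*P[:,0]-sn*P[:,1],q[1]+sn*P[:,0]+c*P[:,1],.12+P[:,2]]
for f,(x0,y0),k in(('s22',(150,110),4),('w22',(0,0),1)):
  for th in(0,.03,.06):
    P=[[.065-np.cos(th)*.13+np.sin(th)*n,y,np.sin(th)*.13+np.cos(th)*n] for y in(.134,-.134) for n in(0,.044)]
    print(f,th,((proj(load(f),W(P))-[x0,y0])*k).round(0).tolist())
E
```

```text
[0.56003808 0.00094599 0.44251121] [0.38887351 1.33570771 0.14593912]
s22 0 [[256.0, 508.0], [251.0, 478.0], [505.0, 340.0], [507.0, 308.0]]
s22 0.03 [[255.0, 505.0], [250.0, 474.0], [505.0, 337.0], [507.0, 304.0]]
s22 0.06 [[255.0, 502.0], [248.0, 470.0], [506.0, 334.0], [506.0, 300.0]]
w22 0 [[489.0, -4.0], [535.0, -22.0], [143.0, -5.0], [121.0, -22.0]]
w22 0.03 [[493.0, -6.0], [540.0, -21.0], [141.0, -6.0], [119.0, -22.0]]
w22 0.06 [[496.0, -7.0], [544.0, -20.0], [140.0, -7.0], [117.0, -21.0]]
```

View pics/c22b.png

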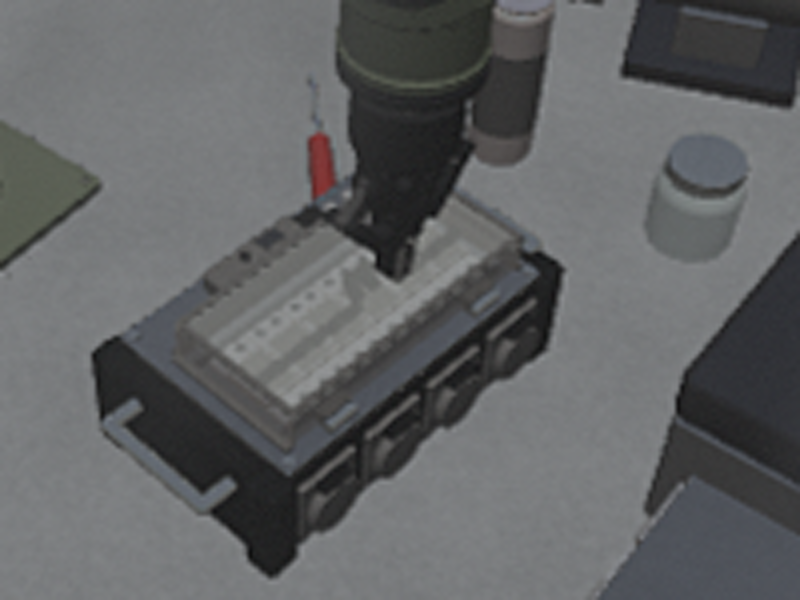

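View pics/s22b.png

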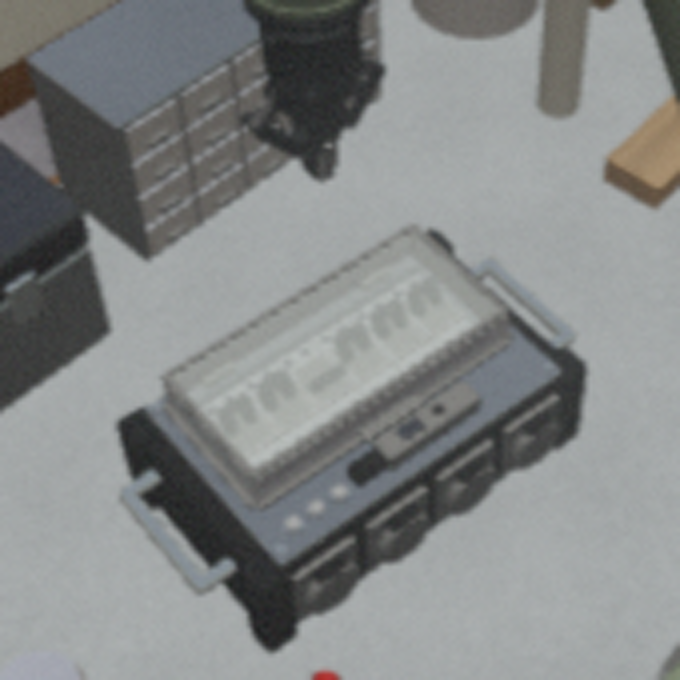

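View pics/w22.png

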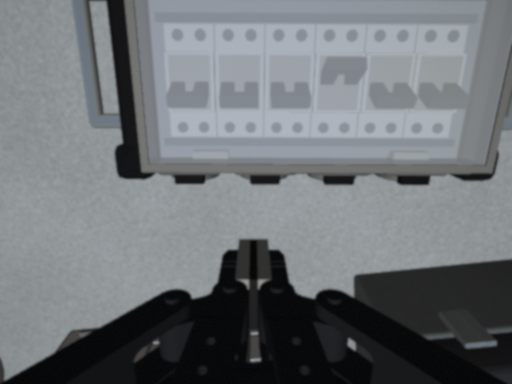

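```bash
python3 -c "
from bench import ctrl
print(ctrl.job_done())"
```

```text
the job is handed in; nothing more can be done
None
```

Both tripped breakers, the two at the ends of the row, were pushed fully off. Once both were off I switched them fully on, then swung the clear cover shut and handed the job in at about 19.5 s.

- **Breakers:** the last wrist picture, taken through the cover, shows five handles on and the breaker that was off on purpose still off.
- **Cover:** pressing on its top near the free edge met a hard stop at the shut height, at about 34 N through the fingertips. In the side picture its rim lies flat on the deck, within about 1 pixel of where a shut cover should be.
- **Bystanders:** the tester looks where it was. I compared the other objects only by eye in the pictures, did not measure any of them, and saw no change in those in view. The tape was not in the final pictures I checked.
- **Failed try:** my first attempt to switch one breaker back on, with closed fingers, pressed down on the handle instead of moving it, at up to about 33 N on the wrist. I backed off, the handle was still off, and I switched it on by putting the open fingers either side of it.

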